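# Spin-test the bearing wheel and brake it at the gate

### The job

Check the bearing on the test stand: flick the wheel by its peg with a fingertip so that it spins freely, take your hand off it, and let the peg go past the gate of two posts at least once untouched. Then, on a later pass and before the wheel runs down, brake it with a fingertip in one go so that it stops with the peg in the gate (the first stop counts, no nudging it into place afterwards), and take your finger away. Grip nothing, and leave the thermometers and the other things on the shelf where they are.

Things in the scene. Friction and masses are not known exactly. Their poses are not given: they have to be found in the camera images.
- stand: Grey bearing test stand, fixed. Origin on the upright spindle axis at worktop level; its level +x axis points from the spindle to the gate. Gate: two steel posts 12 mm thick at x = 116 mm, y = +34 and -34 mm (56 mm clear between), just outside the wheel's rim, tops flush with the wheel's top face. The stand lies within 130 mm of the axis; nothing of it rises above that face
- wheel (a joint): Turn of the wheel, rad, positive anticlockwise from above, endless; 0 and every 6.283: peg in the middle of the gate; starts at 1.2 to 5.08. Easy-running: let go at 3 rad/s it makes about 2 to 2.7 turns in 8 to 12 s, losing 0.24 to 0.37 rad/s each second. A light push on the peg sets it going; a few newtons of a fingertip on its top face stop it almost at once
- peg_top (a point): Centre of the top of the wheel's only upright peg: a steel pin 11 mm across that stands 25 mm above the wheel's top face, 80 mm from the spindle axis, fixed to the wheel and going round with it. After braking, lift the finger off slowly: a finger that pressed hard and springs off can kick the easy-running wheel a few degrees on
- gate (a point): Middle of the gate, at the height of the wheel's top face, 80 mm from the spindle axis: the peg's foot is exactly here when the peg is centred in the gate
- hub (a point): Point on the spindle axis level with the wheel's top face, 78 mm above the worktop. The wheel is a level aluminium disc 190 mm across, 18 mm thick, about 0.95 kg. A hub 24 mm across and 10 mm high stands at its middle; between hub and peg the face is flat and clear, with a thin dark line from hub to peg
- rack: Slotted walnut thermometer stand, fixed, 65 x 225 x 50 mm, origin at the centre of its underside; leave alone
- plumb_bob: Brass plumb bob standing on its head, tip up, 44 mm across, 90 mm tall, origin at the centre of its underside; it stands near the test stand, leave alone
- grease_tin: Small round tin, 56 mm across, 45 mm tall, origin at the centre of its underside; it stands near the test stand, leave alone
- level: Orange painted spirit level lying along its y axis, 26 x 240 x 50 mm, origin at the centre of its underside; leave alone
- ruler_case: Dull tin ruler case lying along its y axis, 45 x 230 x 18 mm, origin at the centre of its underside; leave alone
- thermometer0: Mercury thermometer in a steel jacket standing in the walnut stand, 22 mm across, 182 mm tall, its top 197 mm above the worktop, origin at the centre of its underside; leave alone
- thermometer1: Mercury thermometer in a steel jacket standing in the walnut stand, 22 mm across, 182 mm tall, its top 197 mm above the worktop, origin at the centre of its underside; leave alone
- thermometer2: Mercury thermometer in a steel jacket standing in the walnut stand, 22 mm across, 182 mm tall, its top 197 mm above the worktop, origin at the centre of its underside; leave alone
- thermometer3: Mercury thermometer in a steel jacket standing in the walnut stand, 22 mm across, 182 mm tall, its top 197 mm above the worktop, origin at the centre of its underside; leave alone
Mind the look-alikes: they are no part of the job. Leave any purple or turquoise look-alike of the stand alone.

How it is judged:
By the outcome, as a careful person would: the job done as asked, in the order asked, and still so for the second after the job is handed in, with the robot touching nothing.
It also fails if it takes over 56 s, if anything falls off the work surface, if the arm or the gripper's body presses on something with over 40 N, if the wrist force passes 120 N, or if a joint passes its speed limit or range.

### The arm

A 7-joint arm with a two-finger parallel gripper is mounted at the origin on the work surface. World frame = base frame: x ahead of the robot, y to its left, z up, the work surface at z = 0. Lengths are in m, angles in rad, forces in N, time in s.
With the tool pointing down it reaches from about 0.425 to 0.875 m from the base axis. Payload 8.4 kg.
Tool frame: the origin (TCP) lies on the centre line of the jaws, within the pads' length; the fingertips stand 19 mm ahead of it and the grasp point (between the pads) is the TCP (r.tcp_to_tips is the distance from the TCP to the fingertips, in m); z points along the fingers, y is the direction in which the jaws open and shut (so a half turn about z gives the same grasp; the last joint's range is limited). The gripper opens to 87 mm and grips with 3 to 60 N. Pads are 19 mm wide; open, the fingers measure 117 mm over their backs; the gripper's body (75 mm by 190 mm) begins 51 mm behind the grasp point.
Start: joints at [1.026, 0.333, 0.04, 1.465, -0.013, 1.343, -0.059], TCP at [0.28, -0.586, 0.21] pointing down, gripper open.
Joint ranges: [-2.58, 2.58], [-0.38, 2.09], [-1.3, 1.39], [0.25, 2.4], [-1.5, 4.64], [0.08, 2.09], [-2.65, 2.65]. Speed limits (rad/s): [2.22, 2.22, 2.79, 2.79, 3.14, 3.14, 3.14].

### API

Orientations are given as [roll, pitch, yaw] about the fixed x, y, z axes, in that order (R = Rz(yaw) Ry(pitch) Rx(roll)).
In Python, from cell import r, viewer, hand_in, masks_of, tip_of gives the robot as it stands. The module is installed in compiled form; this text tells all that it offers.
- The arm moves only by the tool apply_moves, never from a script. Its argument "motion" is a list of rows, each an object of numbers: "dx", "dy", "dz": the shift along the tool's x, y, z in cm; "rx", "ry", "rz": the turn, a rotation vector about the tool's x, y, z in degrees. In form: [{"dx": .., "dy": .., "dz": .., "rx": .., "ry": .., "rz": ..}, ...]. A call has exactly 8 rows; each row is the pose to reach, as a shift and turn from the pose commanded when the call began, along the tool's axes at that moment; what a row does not reach only later rows make up. A row lasts 1/10 s, in which the tool goes at most 50 mm and 8.59 degrees, less where a joint would pass 70% of its speed; a pose out of reach is approached as far as the arm can. A call with a gripper value outside its range is refused whole. "fingers" is the opening, from 0 (shut) to 1 (fully open), set as the call begins (left out, the last holds). The fingers move at their own pace and stop on an object; the grip force is fixed at half the most. Time passes only in rows, so rows that repeat a pose let the fingers close, or fill a call up. It gives the time, the measured TCP pose, the force and the opening at its end, in the units of the state.
- r.get_obs(): the state, without advancing time (a new reading comes with each control period).
- viewer.grab_frame(name): name is "scene" or "side" or "wrist"; returns (picture, depth): 400x640x3 uint8, red, green, blue; 400x640 float32, m along the optical axis (not along the pixel's ray), 0 where there is no reading.
- viewer.calibration(name): a dict with "vfov" (degrees; the focal length in pixels is half the picture's height over the tangent of half this angle, whatever the lens; pixels are square), "cx", "cy" (the principal point, pixels), "dist" ([k1, k2, p1, p2, k3] as OpenCV has them; the pictures are not rectified), "R" (3x3) and "t" (3): a world point X has camera coordinates R X + t; the wrist camera has in their place "hand_eye" (4x4, takes a point from camera to tool coordinates, whose origin is the TCP and whose axes are the flange's). Camera axes: x right, y down, z forward; pixel columns grow to the right and rows downward; lengths in m; the calibration is good to about 2 mm. A picture is of the moment at which its call begins: read the wrist's pose just before it. calibration takes no time and is no camera call.
- hand_in(): hands the job in, once; it reports no verdict.
Trained networks look in the newest picture that a camera, given by its name, has taken for a name from the list of things; names that differ only in an ending like _2 or _b are one class to them, and where a whole thing is asked for, a point or a joint stands for the part that bears it (a point fixed in the world has none). Each returns a list of dicts, best first, with "score" (0 to 1); they miss things now and then, are a little off and sometimes report something else, mostly with a low value. They report only what shows in the picture. A call takes as long as a camera call. They do not tell look-alikes from the thing itself.
- masks_of(camera, label): "mask" (400x640 bool, what is visible of it) and "extent" ([left, top, width, height] in pixels, round what is visible of it).
- tip_of(camera, label): "pixel" ([row, column] in pixels: a listed point, or the origin of a listed thing).
The state is a dict: "clock": time; "joint_pos": joint angles; "joint_vel": joint speeds; "tau": joint torques, N m; "tool_pos": TCP position; "tool_rot": TCP orientation; "force": force on the tool from outside, world axes, zero at the start; "moment": the same for the moment, N m; "finger_gap": finger opening in m.
Only numpy, scipy, OpenCV 4.12 (cv2) and the standard library are available. Lean on these libraries where they do the work, as an engineer would, in place of code of your own. Each camera call takes 0.05 s, during which the arm holds its last target.

## Working session

There is one attempt and no reset: what is moved stays moved. The work goes in short steps, Python scripts to look and compute and a tool call to move; the robot and the scene stay as the last step left them, time stands still between calls to the robot, and variables do not carry over. Pictures are saved under pics/ and viewed, and the job is handed in when it is done.

Besides the shell and the picture viewer there is one more tool, called after ">>>" as a command line: name --argument value ..., lists and objects as JSON in quotes. apply_moves: Moves the arm, as the interface text tells. Its arguments: {"type":"object","properties":{"motion":{"type":"array","items":{"type":"object","properties":{"dx":{"type":"number"},"dy":{"type":"number"},"dz":{"type":"number"},"rx":{"type":"number"},"ry":{"type":"number"},"rz":{"type":"number"}}}},"fingers":{"type":"number"}},"required":["motion"]}

```bash
mkdir -p pics; cat > h.py <<'E'
import numpy as np, cv2
from cell import r, viewer, hand_in, masks_of, tip_of
def K(c):
    f=200/np.tan(np.radians(c['vfov'])/2); return np.array([[f,0,c['cx']],[0,f,c['cy']],[0,0,1.]])
def ray(name,row,col):
    c=viewer.calibration(name)
    p=cv2.undistortPoints(np.array([[[col,row]]],float),K(c),np.array(c['dist'],float))[0,0]
    R=np.array(c['R']);t=np.array(c['t'])
    return -R.T@t, R.T@np.array([p[0],p[1],1.])
def atz(name,row,col,z):
    o,d=ray(name,row,col); return o+d*(z-o[2])/d[2]
def proj(name,X):
    c=viewer.calibration(name);R=np.array(c['R']);t=np.array(c['t'])
    p,_=cv2.projectPoints(np.atleast_2d(X).astype(float),cv2.Rodrigues(R)[0],t.astype(float),K(c),np.array(c['dist'],float));return p[:,0]
def save(n,im): cv2.imwrite('pics/'+n,im[:,:,::-1])
E
python3 - <<'E'
from h import *
for n in ['scene','side']:
    im,d=viewer.grab_frame(n); save(n+'0.png',im); np.save(n+'d.npy',d)
    for l in ['stand','wheel','peg_top','gate','hub']:
        print(n,l,[(np.round(x['pixel']),round(x['score'],2)) for x in tip_of(n,l)] )
print(r.get_obs())
print(viewer.calibration('scene'),viewer.calibration('wrist'))
E
```

```text
scene stand [(array([302., 381.]), 0.92), (array([228., 305.]), 0.73), (array([182., 384.]), 0.57)]Traceback (most recent call last):
  File "<stdin>", line 5, in <module>
ValueError: it knows: gate, grease_tin, hub, level, peg_top, plumb_bob, rack, ruler_case, stand, thermometer
```

```bash
python3 - <<'E'
from h import *
for n in ['side']:
    im,d=viewer.grab_frame(n); save(n+'0.png',im); np.save(n+'d.npy',d)
for n in ['scene','side']:
    for l in ['peg_top','gate','hub']:
        print(n,l,[(np.round(x['pixel']),round(x['score'],2)) for x in tip_of(n,l)] )
print(r.get_obs())
print(viewer.calibration('scene'),viewer.calibration('wrist'))
E
```

```text
scene peg_top [(array([212., 277.]), 0.87), (array([310., 393.]), 0.86), (array([173., 399.]), 0.65)]
scene gate [(array([238., 317.]), 0.88), (array([180., 399.]), 0.66), (array([314., 392.]), 0.63)]
scene hub [(array([290., 383.]), 0.88), (array([217., 304.]), 0.74), (array([164., 387.]), 0.57), (array([257., 436.]), 0.2)]
side peg_top [(array([263., 355.]), 0.75), (array([175., 298.]), 0.73), (array([243., 180.]), 0.69)]
side gate [(array([201., 275.]), 0.96), (array([270., 361.]), 0.75), (array([250., 176.]), 0.71)]
side hub [(array([199., 301.]), 0.76), (array([244., 206.]), 0.63), (array([260., 386.]), 0.61)]
{'clock': 0.45, 'joint_pos': array([ 1.02578863,  0.33327656,  0.03990141,  1.46544384, -0.0133827 ,
        1.34331278, -0.05847276]), 'joint_vel': array([-8.03567147e-04, -2.52035375e-03, -6.52800844e-05, -4.41281908e-04,
        1.34917393e-03, -3.38610813e-04,  2.84255230e-04]), 'tau': array([-1.68797702e-03, -6.55453277e+01,  1.33079175e+00, -4.03660083e+01,
       -6.00928674e-02,  3.65435542e-02,  4.64390826e-05]), 'tool_pos': array([ 0.28022664, -0.58642791,  0.210
[... 400 characters left out ...]
[[-0.26560928,  0.96407879,  0.00194761],
       [ 0.71658712,  0.19877453, -0.6685743 ],
       [-0.64494543, -0.17618391, -0.7436428 ]]), 't': array([ 0.09559532, -0.32564905,  1.61749713])} {'vfov': 58.48599482447368, 'cx': 318.9808175002642, 'cy': 196.140386809146, 'dist': array([0.01039546, 0.        , 0.        , 0.        , 0.        ]), 'hand_eye': array([[-1.33651186e-04, -9.67912274e-01, -2.51288303e-01,
         6.98466902e-02],
       [ 9.99999968e-01, -1.83676657e-04,  1.75621822e-04,
        -2.82877186e-04],
       [-2.16142312e-04, -2.51288271e-01,  9.67912268e-01,
        -1.74319487e-01],
       [ 0.00000000e+00,  0.00000000e+00,  0.00000000e+00,
         1.00000000e+00]])}
```

View pics/scene0.png

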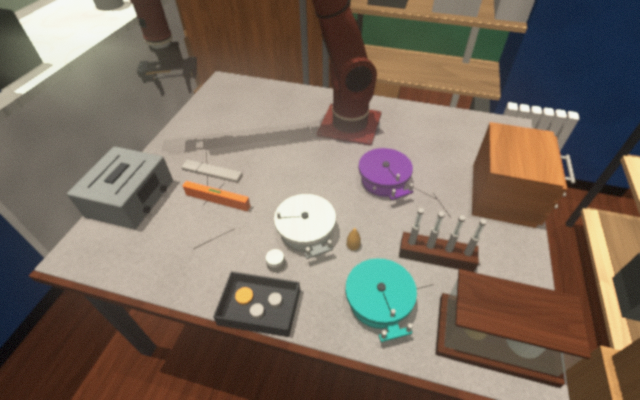

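View pics/side0.png

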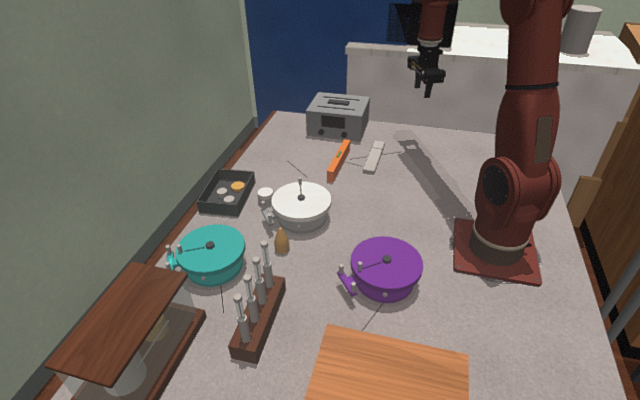

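Three candidates appear in the scene view: grey-white at (304,217), turquoise at (381,290) and purple at (386,165). The grey one, with the tin and plumb bob next to it, fits the description. I'll confirm it in an enlarged crop and measure it.

```bash
python3 - <<'E'
from h import *
a=cv2.imread('pics/scene0.png')[180:280,255:375]; b=cv2.imread('pics/side0.png')[165:255,240:360]
a=cv2.resize(a,(480,400),interpolation=2)[:, :390];b=cv2.resize(b,(480,360),interpolation=2)
cv2.imwrite('pics/crop0.png',np.hstack([a[:360],b[:, :400]]))
for n,hp,gp,pp in [('scene',(217,304),(238,317),(212,277)),('side',(199,301),(201,275),(175,298))]:
    H=atz(n,*hp,.078);G=atz(n,*gp,.078);P=atz(n,*pp,.103)
    print(n,H,G,P,np.linalg.norm(G-H),np.linalg.norm((P-H)[:2]),np.degrees(np.arctan2(*(G-H)[1::-1])),np.degrees(np.arctan2(*(P-H)[1::-1])))
# ellipse fit of disc color
for n,hp in [('scene',(217,304)),('side',(199,301))]:
  d=np.load(n+'d.npy') if n=='side' else None
  print(n, [tuple(np.round(atz(n,*p,.04),3)) for p in ([(239,353),(260,275)] if n=='scene' else [(238,281),(195,265)])])
# gate posts
for p in [(253,310),(245,332)]: print(atz('scene',*p,.078))
E
```

```text
scene [ 0.59871689 -0.00920666  0.078     ] [0.66490734 0.05216896 0.078     ] [ 0.62125667 -0.08684725  0.103     ] 0.09026706177375413 0.08084617116179334 42.83846237479991 -73.81149975045115
side [ 0.59447901 -0.00131242  0.078     ] [0.67068976 0.02843521 0.078     ] [ 0.63170841 -0.09243165  0.103     ] 0.08181075144179527 0.09843141216232335 21.3223829990771 -67.77610771885811
scene [(np.float64(0.612), np.float64(0.151), np.float64(0.04)), (np.float64(0.748), np.float64(-0.052), np.float64(0.04))]
side [(np.float64(0.612), np.float64(0.147), np.float64(0.04)), (np.float64(0.734), np.float64(-0.04), np.float64(0.04))]
[0.72102395 0.04790934 0.078     ]
[0.67738834 0.10124379 0.078     ]
```

View pics/crop0.png

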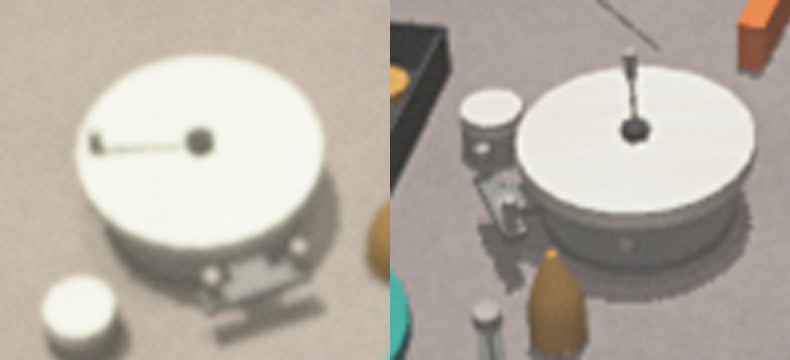

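```bash
python3 - <<'E'
from h import *
d=np.load('sided.npy');c=viewer.calibration('side')
R=np.array(c['R']);t=np.array(c['t'])
def pt(row,col):
    o,v=ray('side',row,col); k=(R@v)[2]; return np.round(o+v*d[row,col]/k,3)
for p in [(97,330),(100,310),(100,365),(135,360),(72,428),(92,428),(150,340),(240,265),(165,240),(200,265)]: print(p,pt(*p))
print('posts',atz('scene',248.8,307.8,.078),atz('scene',241.5,329.5,.078))
E
```

```text
(97, 330) [ 0.666 -0.675  0.124]
(100, 310) [ 0.938 -1.275 -0.177]
(100, 365) [ 0.516 -0.701  0.114]
(135, 360) [ 0.505 -0.546  0.026]
(72, 428) [ 0.269 -0.493  0.334]
(92, 428) [ 0.258 -0.54   0.242]
(150, 340) [ 0.552 -0.373  0.047]
(240, 265) [ 0.676  0.123 -0.004]
(165, 240) [ 0.927 -0.256 -0.005]
(200, 265) [ 0.731 -0.028  0.029]
posts [0.70886846 0.03753343 0.078     ] [0.6672903  0.09098241 0.078     ]
```

>>> apply_moves --fingers 0 --motion '[{"dx": 3.1,"dy": -1.9,"dz": -0.4},{"dx": 6.2,"dy": -3.8,"dz": -0.8},{"dx": 9.3,"dy": -5.7,"dz": -1.2},{"dx": 12.5,"dy": -7.6,"dz": -1.6},{"dx": 15.6,"dy": -9.5,"dz": -2},{"dx": 18.8,"dy": -11.4,"dz": -2},{"dx": 21.9,"dy": -13.3,"dz": -2},{"dx": 25,"dy": -15.2,"dz": -2}]'

```text
schema error: expected keys dx, dy, dz, rx, ry, rz
```

>>> apply_moves --motion '[{"dx": 3.1,"dy": -1.9},{"dx": 6.2,"dy": -3.8},{"dx": 9.3,"dy": -5.7},{"dx": 12.5,"dy": -7.6},{"dx": 15.6,"dy": -9.5},{"dx": 18.8,"dy": -11.4},{"dx": 21.9,"dy": -13.3},{"dx": 25,"dy": -15.2}]'

```text
schema error: expected keys dx, dy, dz, rx, ry, rz
```

>>> apply_moves --fingers 0 --motion '[{"dx": 3.1,"dy": -1.9,"dz": -0.4,"rx": 0,"ry": 0,"rz": 0},{"dx": 6.2,"dy": -3.8,"dz": -0.8,"rx": 0,"ry": 0,"rz": 0},{"dx": 9.3,"dy": -5.7,"dz": -1.2,"rx": 0,"ry": 0,"rz": 0},{"dx": 12.5,"dy": -7.6,"dz": -1.6,"rx": 0,"ry": 0,"rz": 0},{"dx": 15.6,"dy": -9.5,"dz": -2,"rx": 0,"ry": 0,"rz": 0},{"dx": 18.8,"dy": -11.4,"dz": -2,"rx": 0,"ry": 0,"rz": 0},{"dx": 21.9,"dy": -13.3,"dz": -2,"rx": 0,"ry": 0,"rz": 0},{"dx": 25,"dy": -15.2,"dz": -2,"rx": 0,"ry": 0,"rz": 0}]'

```text
clock: 1.25
tool_pos: [0.4409, -0.3402, 0.2304]
tool_rot: [3.141, -0.0, 0.446]
force: [0.6, -0.1, 0.5]
finger_gap: 0.0311
```

>>> apply_moves --motion '[{"dx": 3.1,"dy": -1.9,"dz": 0,"rx": 0,"ry": 0,"rz": 0},{"dx": 6.2,"dy": -3.8,"dz": 0,"rx": 0,"ry": 0,"rz": 0},{"dx": 9.3,"dy": -5.7,"dz": 0,"rx": 0,"ry": 0,"rz": 0},{"dx": 12.5,"dy": -7.6,"dz": 0,"rx": 0,"ry": 0,"rz": 0},{"dx": 15.6,"dy": -9.5,"dz": 0,"rx": 0,"ry": 0,"rz": 0},{"dx": 18.8,"dy": -11.4,"dz": 0,"rx": 0,"ry": 0,"rz": 0},{"dx": 21.9,"dy": -13.3,"dz": 0,"rx": 0,"ry": 0,"rz": 0},{"dx": 25,"dy": -15.2,"dz": 0,"rx": 0,"ry": 0,"rz": 0}]'

```text
clock: 2.05
tool_pos: [0.601, -0.0953, 0.2303]
tool_rot: [3.141, -0.0, 0.446]
force: [0.3, -0.6, -1.2]
finger_gap: 0.0002
```

```bash
cat >> h.py <<'E'
from scipy.spatial.transform import Rotation as Ro
def wcam(o):
    c=viewer.calibration('wrist');T=np.eye(4);T[:3,:3]=Ro.from_euler('xyz',o['tool_rot']).as_matrix();T[:3,3]=o['tool_pos']
    return T@np.array(c['hand_eye'])
def watz(o,row,col,z):
    c=viewer.calibration('wrist');M=wcam(o)
    p=cv2.undistortPoints(np.array([[[col,row]]],float),K(c),np.array(c['dist'],float))[0,0]
    d=M[:3,:3]@np.array([p[0],p[1],1.]);return M[:3,3]+d*(z-M[2,3])/d[2]
def wproj(o,X):
    c=viewer.calibration('wrist');M=np.linalg.inv(wcam(o))
    p,_=cv2.projectPoints(np.atleast_2d(X).astype(float),cv2.Rodrigues(M[:3,:3])[0],M[:3,3].copy(),K(c),np.array(c['dist'],float));return p[:,0]
E
python3 - <<'E'
from h import *
o=r.get_obs();im,d=viewer.grab_frame('wrist');save('w0.png',im);np.save('w0d.npy',d)
print(o['tool_pos'],o['tool_rot'],r.get_obs()['tool_pos'])
for l,z in [('peg_top',.103),('gate',.078),('hub',.078)]:
    print(l,[(np.round(x['pixel'],1),round(x['score'],2),watz(o,*x['pixel'],z)) for x in tip_of('wrist',l)] )
np.save('o0.npy',o,allow_pickle=True)
E
```

```text
[ 0.60099785 -0.09532085  0.23032613] [ 3.14138967e+00 -2.52020609e-04  4.45579014e-01] [ 0.60343224 -0.08796036  0.23006682]
peg_top [(array([152.9, 316.1]), 0.56, array([ 0.62634994, -0.08030634,  0.103     ]))]
gate [(array([ 49.3, 202.1]), 0.87, array([0.66114306, 0.04386894, 0.078     ]))]
hub [(array([143.9, 230.9]), 0.9, array([ 0.59724051, -0.00815065,  0.078     ]))]
```

View pics/w0.png

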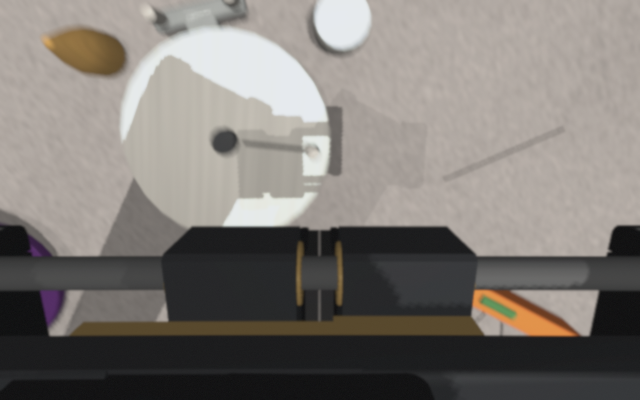

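```bash
cat > ov.py <<'E'
from h import *
o=np.load('o0.npy',allow_pickle=True).item()
im=cv2.imread('pics/w0.png')
def draw(H,ga,pa,pr):
    a=im.copy();a=cv2.resize(a,None,fx=2,fy=2,interpolation=2)
    def C(X,col,rad=1):
        for p in wproj(o,X): cv2.circle(a,(int(p[0]*2+.5),int(p[1]*2+.5)),rad,col,-1)
    th=np.linspace(0,2*np.pi,150)
    cir=lambda c,rr,z:np.c_[c[0]+rr*np.cos(th),c[1]+rr*np.sin(th),0*th+z]
    C(cir(H,.095,.078),(0,0,255));C(cir(H,.012,.088),(0,255,0))
    u=np.array([np.cos(ga),np.sin(ga)]);v=np.array([-u[1],u[0]])
    for s in (.034,-.034): C(cir(np.array(H)+.116*u+s*v,.006,.078),(255,0,255))
    C(cir(np.array(H)+.08*np.array([np.cos(pa),np.sin(pa)]),.0055,.103),(255,0,0))
    return a[0:500,200:760]
E
python3 - <<'E'
from ov import *
cv2.imwrite('pics/ov0.png',draw((.597,-.006),np.radians(38),np.radians(-69),.08))
E
```

```text
(no output)
```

View pics/ov0.png

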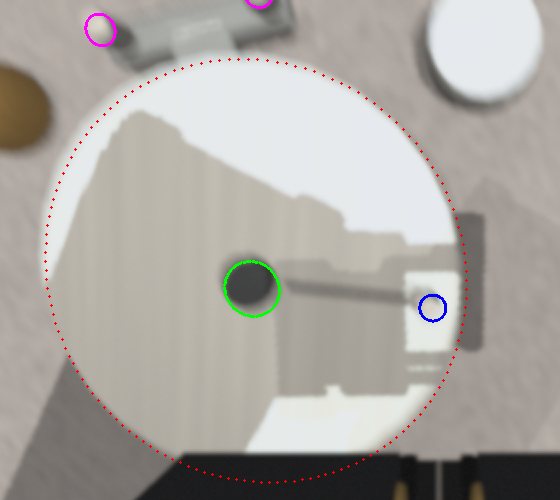

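```bash
python3 - <<'E'
from ov import *
cv2.imwrite('pics/ov1.png',draw((.598,-.004),np.radians(38),np.radians(-68.5),.08))
print(wproj(o,[[.598,-.004,.078]]))
E
```

```text
[[226.95711974 141.15741342]]
```

View pics/ov1.png

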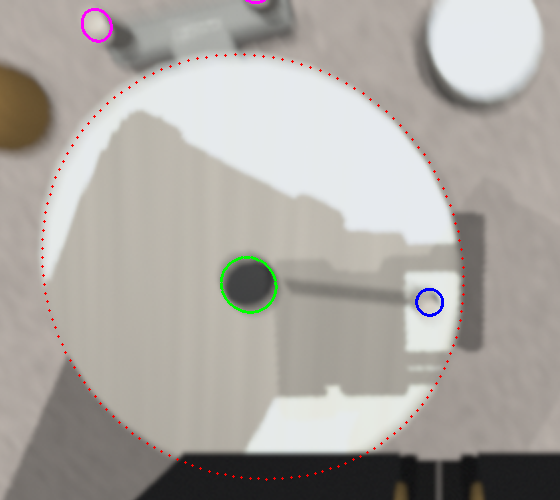

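```bash
python3 - <<'E'
from h import *
o=r.get_obs();print(o['clock'],o['tool_pos'],o['tool_rot'],o['joint_vel'])
E
```

```text
2.25 [ 0.60046877 -0.09579089  0.22995347] [-3.14127088e+00  2.82260960e-04  4.47683179e-01] [ 0.03130506 -0.01218422  0.03174609  0.00892609  0.00562477  0.00138195
  0.00346918]
```

>>> apply_moves --motion '[{"dx": 0.5,"dy": -0.2,"dz": 2,"rx": 0,"ry": 0,"rz": 0},{"dx": 1.1,"dy": -0.5,"dz": 4,"rx": 0,"ry": 0,"rz": 0},{"dx": 1.1,"dy": -0.5,"dz": 6,"rx": 0,"ry": 0,"rz": 0},{"dx": 1.1,"dy": -0.5,"dz": 8,"rx": 0,"ry": 0,"rz": 0},{"dx": 1.1,"dy": -0.5,"dz": 10,"rx": 0,"ry": 0,"rz": 0},{"dx": 1.1,"dy": -0.5,"dz": 11.3,"rx": 0,"ry": 0,"rz": 0},{"dx": 1.1,"dy": -0.5,"dz": 12.1,"rx": 0,"ry": 0,"rz": 0},{"dx": 1.1,"dy": -0.5,"dz": 12.3,"rx": 0,"ry": 0,"rz": 0}]'

```text
clock: 3.05
tool_pos: [0.6076, -0.0881, 0.1066]
tool_rot: [-3.141, 0.001, 0.445]
force: [0.1, 0.2, 0.5]
finger_gap: 0.0004
```

```bash
python3 - <<'E'
from h import *
o=r.get_obs();im,d=viewer.grab_frame('wrist');save('w1.png',im)
print(o['clock'],o['tool_pos'],o['tool_rot'],o['force'])
im,d=viewer.grab_frame('scene');
cv2.imwrite('pics/s1.png',cv2.resize(im[160:280,230:390,::-1],None,fx=5,fy=5,interpolation=2)[:600])
E
```

```text
3.05 [ 0.60758833 -0.08806689  0.10659131] [-3.14127323e+00  9.00236810e-04  4.44825071e-01] [0.13375062 0.15621793 0.53862224]
```

View pics/w1.png

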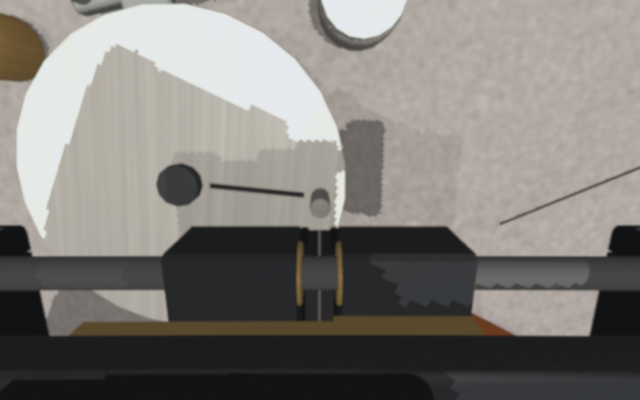

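View pics/s1.png

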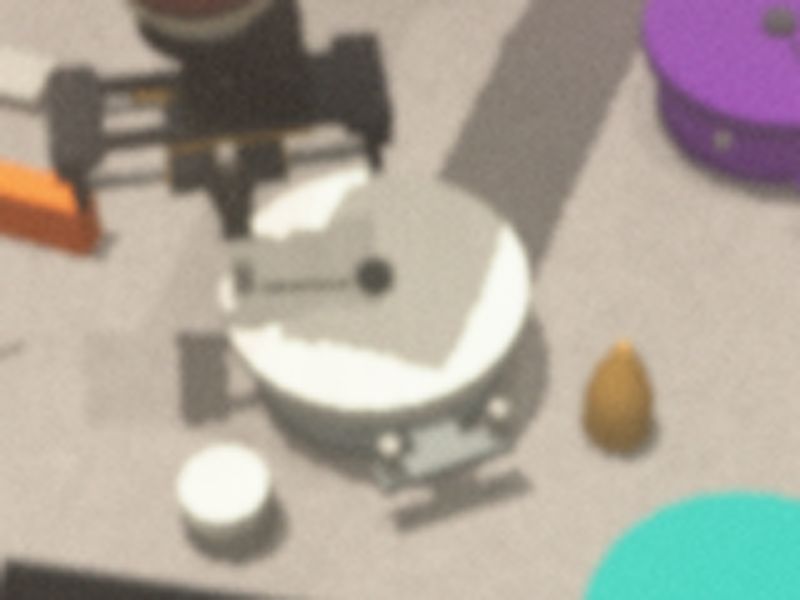

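The wrist view shows the peg at (319,203), right in front of the shut fingers, which are centred at column 320. In the scene view the fingertip stands just behind the peg. Next is the flick.

>>> apply_moves --motion '[{"dx": 0.8,"dy": 0,"dz": 0,"rx": 0,"ry": 0,"rz": 0},{"dx": 2.2,"dy": -0.05,"dz": 0,"rx": 0,"ry": 0,"rz": 0},{"dx": 4.3,"dy": -0.6,"dz": 0,"rx": 0,"ry": 0,"rz": 0},{"dx": 6.4,"dy": -1.95,"dz": 0,"rx": 0,"ry": 0,"rz": 0},{"dx": 6.2,"dy": -1.9,"dz": -0.6,"rx": 0,"ry": 0,"rz": 0},{"dx": 5.2,"dy": -1.6,"dz": -2.5,"rx": 0,"ry": 0,"rz": 0},{"dx": 3.5,"dy": -1.6,"dz": -5,"rx": 0,"ry": 0,"rz": 0},{"dx": 1.5,"dy": -1.6,"dz": -7,"rx": 0,"ry": 0,"rz": 0}]'

```text
clock: 3.95
tool_pos: [0.6147, -0.0677, 0.1799]
tool_rot: [3.14, -0.001, 0.445]
force: [-0.3, -0.2, 0.3]
finger_gap: 0.0006
```

```bash
cat >> h.py <<'E'
H=np.array([.598,-.004]);GA=np.radians(37.5)
def pang(X): return np.degrees((np.arctan2(X[1]-H[1],X[0]-H[0])-GA))
E
cat > look.py <<'E'
from h import *
import sys
tag=sys.argv[1]
for i in range(2):
    o=r.get_obs();t=o['clock'];im,d=viewer.grab_frame('wrist');save(f'{tag}_w{i}.png',im)
    print('w',t,o['tool_pos'],[(np.round(x['pixel'],1),round(x['score'],2),round(pang(watz(o,*x['pixel'],.103)),1),round(np.linalg.norm(watz(o,*x['pixel'],.103)[:2]-H),3)) for x in tip_of('wrist','peg_top')])
    t=r.get_obs()['clock'];im,d=viewer.grab_frame('scene');save(f'{tag}_s{i}.png',im)
    print('s',t,[(np.round(x['pixel'],1),round(x['score'],2),round(pang(atz('scene',*x['pixel'],.103)),1)) for x in tip_of('scene','peg_top') if np.linalg.norm(atz('scene',*x['pixel'],.103)[:2]-H)<.12])
E
python3 look.py a
```

```text
w 3.95 [ 0.61467081 -0.06768562  0.17991195] [(array([195.2, 340.1]), 0.87, np.float64(-107.0), np.float64(0.08))]
s 4.05 [(array([213.5, 277.6]), 0.94, np.float64(-107.8))]
w 4.15 [ 0.61500753 -0.06773523  0.17888628] [(array([200.3, 343.7]), 0.58, np.float64(-109.0), np.float64(0.083)), (array([ 78.3, 103. ]), 0.53, np.float64(34.7), np.float64(0.108)), (array([330.1, 515.4]), 0.52, np.float64(-130.0), np.float64(0.251))]
s 4.25 [(array([213.4, 275.9]), 0.58, np.float64(-108.3))]
```

```bash
cd pics; python3 -c "
import cv2,numpy as np
a=cv2.imread('a_w0.png');b=cv2.resize(cv2.imread('a_s0.png')[160:280,230:390],(533,400))
cv2.imwrite('a.png',cv2.resize(np.hstack([a,b]),(800,273)))"
```

```text
(no output)
```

View pics/a.png

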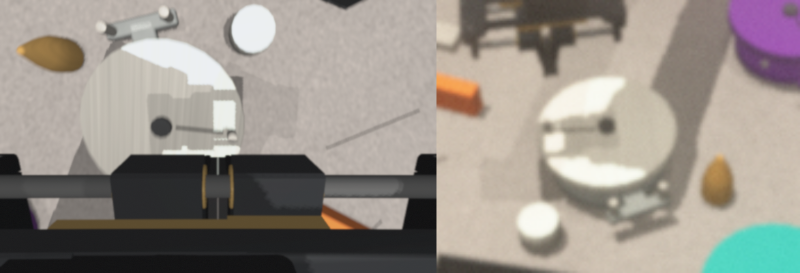

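View pics/a_w0.png

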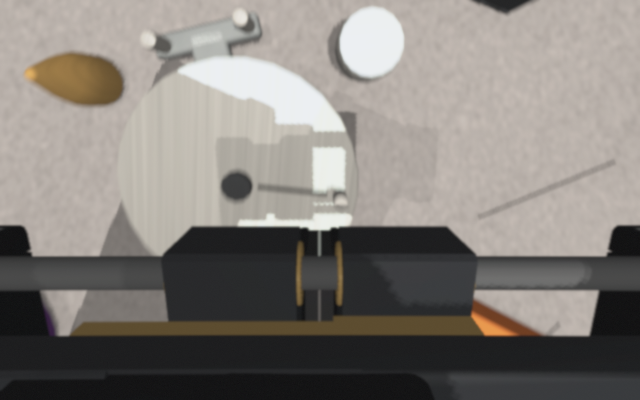

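```bash
python3 - <<'E'
from h import *
print(r.tcp_to_tips)
for X in [[.6076,-.0881,.0876],[.6076,-.0881,.1076],[.6273,-.0784,.103],[.6273,-.0784,.078]]: print(X,proj('scene',X),proj('side',X))
o=r.get_obs();print(o['clock'],o['tool_pos'],o['force'])
o=np.load('o0.npy',allow_pickle=True).item();d=np.load('w0d.npy');M=wcam(o)
def p3(row,col):
    c=viewer.calibration('wrist')
    p=cv2.undistortPoints(np.array([[[col,row]]],float),K(c),np.array(c['dist'],float))[0,0]
    return np.round(M[:3,:3]@(np.array([p[0],p[1],1.])*d[row,col])+M[:3,3],4)
for row in range(140,160,2): print(row,[p3(row,c) for c in (308,312,316)])
for q in [(240,310),(240,330),(235,310),(100,250),(10,600)]: print(q,p3(*q),d[q])
E
```

```text
0.019
[0.6076, -0.0881, 0.0876] [[278.65025602 211.89285129]] [[304.78222818 180.57075379]]
[0.6076, -0.0881, 0.1076] [[278.03892028 207.64973174]] [[304.57489083 175.55310387]]
[0.6273, -0.0784, 0.103] [[278.92746025 214.04016765]] [[298.00624519 177.52659453]]
[0.6273, -0.0784, 0.078] [[279.68238626 219.27536654]] [[298.33922432 183.76235179]]
4.35 [ 0.61456341 -0.06613959  0.17633493] [0.45758465 0.1959607  0.0438997 ]
140 [array([ 0.6306, -0.0699,  0.0779]), array([ 0.6322, -0.0732,  0.0781]), array([ 0.6338, -0.0765,  0.0779])]
142 [array([ 0.629 , -0.0707,  0.0778]), array([ 0.6305, -0.074 ,  0.0771]), array([ 0.6321, -0.0772,  0.0779])]
144 [array([ 0.6274, -0.0714,  0.078 ]), array([ 0.6288, -0.0748,  0.0768]), array([ 0.6304, -0.0781,  0.0767])]
146 [array([ 0.6256, -0.0722,  0.0771]), array([ 0.6272, -0.0755,  0.0772]), array([ 0.6289, -0.0788,  0.0783])]
148 [array([ 0.6241, -0.073 ,  0.0782]), array([ 0.6257, -0.0763,  0.0782]), array([ 0.6277, -0.0794,  0.0823])]
150 [array([ 0.6225, -0.0737,  0.0781]), array([ 0.6259, -0.0765,  0.0932]), array([ 0.6278, -0.0795,  0.0968])]
152 [array([ 0.6209, -0.0745,  0.0785]), array([ 0.6254, -0.0769,  0.1022]), array([ 0.6269, -0.0799,  0.102 ])]
154 [array([ 0.6193, -0.0753,  0.079 ]), array([ 0.624 , -0.0776,  0.103 ]), array([ 0.6255, -0.0806,  0.1031])]
156 [array([ 0.6174, -0.0761,  0.0775]), array([ 0.6226, -0.0783,  0.1038]), array([ 0.6238, -0.0814,  0.1021])]
158 [array([ 0.6159, -0.0768,  0.0787]), array([ 0.6209, -0.079 ,  0.1031]), array([ 0.6223, -0.0821,  0.1022])]
(240, 310) [ 0.6091 -0.0867  0.2557] 0.15897301
(240, 330) [ 0.6145 -0.0939  0.2602] 0.15420511
(235, 310) [ 0.6092 -0.0865  0.2499] 0.16456744
(100, 250) [ 0.6404 -0.0092  0.0797] 0.31376415
(10, 600) [ 0.8711 -0.2855 -0.0009] 0.36965293
```

The wheel did not move, so the finger passed over the peg. The pictures suggest the real fingertips sit higher than I assumed, so I'll measure where they are.

```bash
python3 - <<'E'
from h import *
o=r.get_obs();im,d=viewer.grab_frame('side');im2,d2=viewer.grab_frame('scene')
print(o['clock'],o['tool_pos'],o['finger_gap'])
def mk(n,im,X0):
    c=proj(n,X0)[0].astype(int);y0,x0=c[1]-40,c[0]-40
    a=cv2.resize(im[y0:y0+80,x0:x0+80,::-1],None,fx=5,fy=5,interpolation=0).copy()
    for dz,col in [(-.019,(0,0,255)),(0,(0,255,0)),(.02,(255,0,0))]:
        p=(proj(n,o['tool_pos']+[0,0,dz])[0]-[x0,y0])*5+2;cv2.circle(a,(int(p[0]),int(p[1])),3,col,-1)
    return a
cv2.imwrite('pics/tip.png',np.hstack([mk('side',im,o['tool_pos']),mk('scene',im2,o['tool_pos'])]))
R=np.array(viewer.calibration('side')['R']);t=np.array(viewer.calibration('side')['t'])
c=proj('side',o['tool_pos'])[0].astype(int)
for row in range(c[1]-6,c[1]+12):
    print(row,end=' ')
    for col in (c[0]-2,c[0],c[0]+2):
        oo,v=ray('side',row,col);print(np.round(oo+v*d[row,col]/(R@v)[2],3),end=' ')
    print()
E
```

```text
4.35 [ 0.61456341 -0.06613959  0.17633493] 0.0006953514156809767
154 [ 0.619 -0.056  0.207] [ 0.613 -0.059  0.206] [ 0.607 -0.061  0.206] 
155 [ 0.619 -0.057  0.203] [ 0.613 -0.058  0.203] [ 0.607 -0.06   0.203] 
156 [ 0.619 -0.055  0.201] [ 0.614 -0.059  0.199] [ 0.607 -0.059  0.199] 
157 [ 0.619 -0.054  0.197] [ 0.614 -0.061  0.194] [ 0.608 -0.062  0.194] 
158 [ 0.618 -0.053  0.194] [ 0.612 -0.055  0.194] [ 0.607 -0.057  0.194] 
159 [ 0.618 -0.052  0.191] [ 0.613 -0.055  0.19 ] [ 0.607 -0.058  0.19 ] 
160 [ 0.718 -0.338 -0.001] [ 0.709 -0.339 -0.   ] [ 0.703 -0.344 -0.003] 
161 [ 0.715 -0.331 -0.001] [ 0.71  -0.339 -0.006] [ 0.7   -0.334 -0.001] 
162 [ 0.714 -0.327 -0.003] [ 0.704 -0.323  0.   ] [ 0.699 -0.332 -0.004] 
163 [ 0.71  -0.315  0.   ] [ 0.703 -0.318 -0.001] [ 0.699 -0.329 -0.007] 
164 [ 0.709 -0.31  -0.001] [ 0.702 -0.314 -0.003] [ 0.694 -0.316 -0.003] 
165 [ 0.705 -0.3    0.001] [ 0.701 -0.31  -0.005] [ 0.694 -0.313 -0.006] 
166 [ 0.707 -0.303 -0.006] [ 0.697 -0.299 -0.002] [ 0.689 -0.301 -0.002] 
167 [ 0.702 -0.288 -0.   ] [ 0.696 -0.295 -0.003] [ 0.689 -0.3   -0.006] 
168 [ 0.7   -0.283 -0.001] [ 0.693 -0.286 -0.002] [ 0.686 -0.29  -0.004] 
169 [ 0.699 -0.28  -0.004] [ 0.692 -0.282 -0.004] [ 0.684 -0.283 -0.003] 
170 [ 0.698 -0.277 -0.006] [ 0.688 -0.271 -0.001] [ 0.682 -0.276 -0.003] 
171 [ 0.695 -0.265 -0.003] [ 0.686 -0.263  0.   ] [ 0.679 -0.267 -0.001]
```

View pics/tip.png

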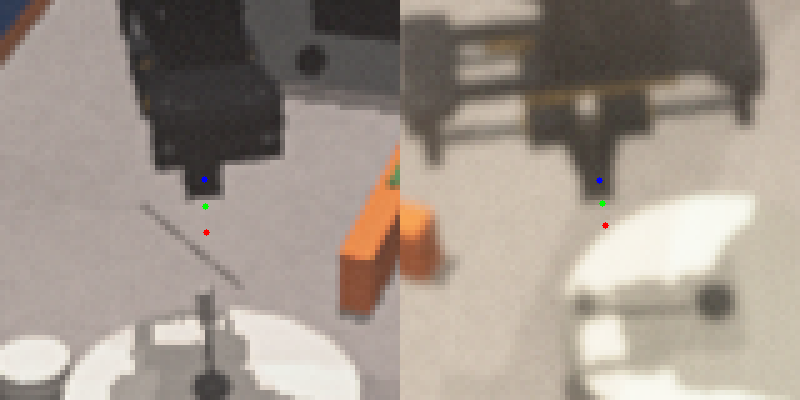

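The side and scene views both put the fingertip (side crop row ~159) about 5–13 mm behind the reported TCP, where the text says 19 mm ahead of it. That explains the miss. I'll move over the braking spot, away from the peg, and touch the face of the resting wheel lightly to get the tip height.

>>> apply_moves --motion '[{"dx": -1.0,"dy": -2,"dz": 0.5,"rx": 0,"ry": 0,"rz": 0},{"dx": -2.0,"dy": -4,"dz": 1.5,"rx": 0,"ry": 0,"rz": 0},{"dx": -2.8,"dy": -5.6,"dz": 3.5,"rx": 0,"ry": 0,"rz": 0},{"dx": -3.1,"dy": -6.3,"dz": 5,"rx": 0,"ry": 0,"rz": 0},{"dx": -3.1,"dy": -6.3,"dz": 6.5,"rx": 0,"ry": 0,"rz": 0},{"dx": -3.1,"dy": -6.3,"dz": 7.5,"rx": 0,"ry": 0,"rz": 0},{"dx": -3.1,"dy": -6.3,"dz": 8.1,"rx": 0,"ry": 0,"rz": 0},{"dx": -3.1,"dy": -6.3,"dz": 8.2,"rx": 0,"ry": 0,"rz": 0}]'

```text
clock: 5.25
tool_pos: [0.5596, -0.0233, 0.0943]
tool_rot: [-3.141, 0.001, 0.445]
force: [-0.4, 0.1, 0.3]
finger_gap: 0.0004
```

```bash
python3 - <<'E'
from h import *
o=r.get_obs();im,d=viewer.grab_frame('wrist');save('w2.png',im);im2,d2=viewer.grab_frame('side');im3,_=viewer.grab_frame('scene')
print(o['clock'],o['tool_pos'],o['force'])
cv2.imwrite('pics/s2.png',np.hstack([cv2.resize(im2[150:250,240:340,::-1],(400,400),interpolation=2),cv2.resize(im3[160:260,250:350,::-1],(400,400),interpolation=2)]))
E
```

```text
5.25 [ 0.55962444 -0.02333437  0.0943381 ] [-0.37974305  0.12835078  0.25969201]
```

View pics/s2.png

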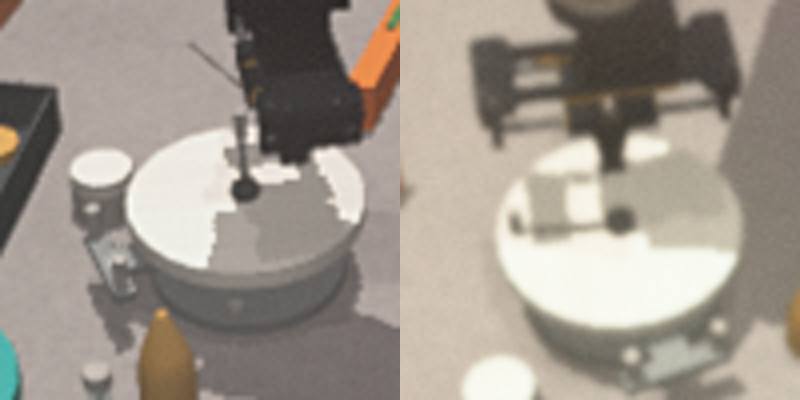

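View pics/w2.png

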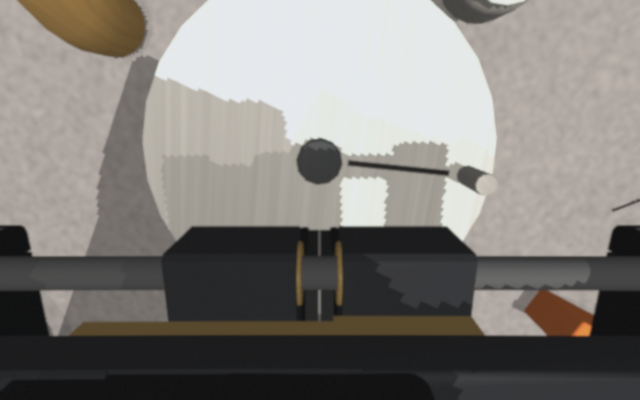

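>>> apply_moves --motion '[{"dx": 0,"dy": 0,"dz": 0.4,"rx": 0,"ry": 0,"rz": 0},{"dx": 0,"dy": 0,"dz": 0.8,"rx": 0,"ry": 0,"rz": 0},{"dx": 0,"dy": 0,"dz": 1.1,"rx": 0,"ry": 0,"rz": 0},{"dx": 0,"dy": 0,"dz": 1.3,"rx": 0,"ry": 0,"rz": 0},{"dx": 0,"dy": 0,"dz": 1.4,"rx": 0,"ry": 0,"rz": 0},{"dx": 0,"dy": 0,"dz": 1.5,"rx": 0,"ry": 0,"rz": 0},{"dx": 0,"dy": 0,"dz": 1.6,"rx": 0,"ry": 0,"rz": 0},{"dx": 0,"dy": 0,"dz": 1.6,"rx": 0,"ry": 0,"rz": 0}]'

```text
clock: 6.2
tool_pos: [0.5595, -0.0229, 0.0791]
tool_rot: [-3.141, 0.0, 0.446]
force: [-0.2, -0.5, -0.5]
finger_gap: 0.0002
```

>>> apply_moves --motion '[{"dx": 0,"dy": 0,"dz": 0.05,"rx": 0,"ry": 0,"rz": 0},{"dx": 0,"dy": 0,"dz": 0.1,"rx": 0,"ry": 0,"rz": 0},{"dx": 0,"dy": 0,"dz": 0.15,"rx": 0,"ry": 0,"rz": 0},{"dx": 0,"dy": 0,"dz": 0.2,"rx": 0,"ry": 0,"rz": 0},{"dx": 0,"dy": 0,"dz": 0.25,"rx": 0,"ry": 0,"rz": 0},{"dx": 0,"dy": 0,"dz": 0.3,"rx": 0,"ry": 0,"rz": 0},{"dx": 0,"dy": 0,"dz": 0.35,"rx": 0,"ry": 0,"rz": 0},{"dx": 0,"dy": 0,"dz": 0.4,"rx": 0,"ry": 0,"rz": 0}]'

```text
clock: 7.0
tool_pos: [0.5596, -0.0229, 0.0751]
tool_rot: [-3.142, -0.0, 0.446]
force: [-0.2, 0.6, -0.3]
finger_gap: 0.0004
```

>>> apply_moves --motion '[{"dx": 0,"dy": 0,"dz": 0.05,"rx": 0,"ry": 0,"rz": 0},{"dx": 0,"dy": 0,"dz": 0.1,"rx": 0,"ry": 0,"rz": 0},{"dx": 0,"dy": 0,"dz": 0.15,"rx": 0,"ry": 0,"rz": 0},{"dx": 0,"dy": 0,"dz": 0.2,"rx": 0,"ry": 0,"rz": 0},{"dx": 0,"dy": 0,"dz": 0.25,"rx": 0,"ry": 0,"rz": 0},{"dx": 0,"dy": 0,"dz": 0.3,"rx": 0,"ry": 0,"rz": 0},{"dx": 0,"dy": 0,"dz": 0.35,"rx": 0,"ry": 0,"rz": 0},{"dx": 0,"dy": 0,"dz": 0.4,"rx": 0,"ry": 0,"rz": 0}]'

```text
clock: 7.8
tool_pos: [0.5596, -0.0229, 0.0711]
tool_rot: [-3.142, -0.0, 0.446]
force: [0.4, -0.3, -0.1]
finger_gap: 0.0002
```

```bash
python3 - <<'E'
from h import *
im2,d2=viewer.grab_frame('side');im3,_=viewer.grab_frame('scene')
cv2.imwrite('pics/s3.png',np.hstack([cv2.resize(im2[160:220,280:340,::-1],(400,400),interpolation=2),cv2.resize(im3[170:230,270:330,::-1],(400,400),interpolation=2)]))
E
```

```text
(no output)
```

View pics/s3.png

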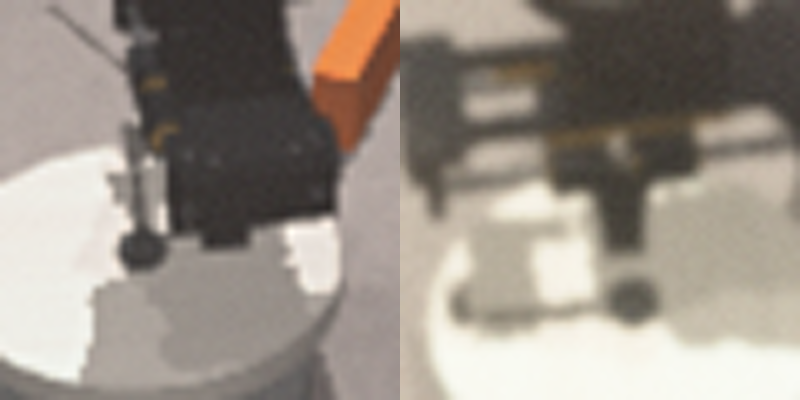

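>>> apply_moves --motion '[{"dx": 0,"dy": 0,"dz": 0.05,"rx": 0,"ry": 0,"rz": 0},{"dx": 0,"dy": 0,"dz": 0.1,"rx": 0,"ry": 0,"rz": 0},{"dx": 0,"dy": 0,"dz": 0.15,"rx": 0,"ry": 0,"rz": 0},{"dx": 0,"dy": 0,"dz": 0.2,"rx": 0,"ry": 0,"rz": 0},{"dx": 0,"dy": 0,"dz": 0.25,"rx": 0,"ry": 0,"rz": 0},{"dx": 0,"dy": 0,"dz": 0.3,"rx": 0,"ry": 0,"rz": 0},{"dx": 0,"dy": 0,"dz": 0.35,"rx": 0,"ry": 0,"rz": 0},{"dx": 0,"dy": 0,"dz": 0.4,"rx": 0,"ry": 0,"rz": 0}]'

```text
clock: 8.7
tool_pos: [0.5596, -0.0229, 0.0671]
tool_rot: [-3.142, 0.0, 0.446]
force: [0.6, -1.0, 0.4]
finger_gap: 0.0004
```

>>> apply_moves --motion '[{"dx": 0,"dy": 0,"dz": 0.05,"rx": 0,"ry": 0,"rz": 0},{"dx": 0,"dy": 0,"dz": 0.1,"rx": 0,"ry": 0,"rz": 0},{"dx": 0,"dy": 0,"dz": 0.15,"rx": 0,"ry": 0,"rz": 0},{"dx": 0,"dy": 0,"dz": 0.2,"rx": 0,"ry": 0,"rz": 0},{"dx": 0,"dy": 0,"dz": 0.25,"rx": 0,"ry": 0,"rz": 0},{"dx": 0,"dy": 0,"dz": 0.3,"rx": 0,"ry": 0,"rz": 0},{"dx": 0,"dy": 0,"dz": 0.35,"rx": 0,"ry": 0,"rz": 0},{"dx": 0,"dy": 0,"dz": 0.4,"rx": 0,"ry": 0,"rz": 0}]'

```text
clock: 9.5
tool_pos: [0.5602, -0.0237, 0.0659]
tool_rot: [3.14, -0.001, 0.445]
force: [-11.7, -2.5, 29.7]
finger_gap: 0.0005
```

Contact came at TCP z ≈ 0.066, so the tips are ~12 mm behind the TCP. The stiffness is ~10 N/mm. Lifting slowly now, then back to the flick start.

>>> apply_moves --motion '[{"dx": 0,"dy": 0,"dz": -0.1,"rx": 0,"ry": 0,"rz": 0},{"dx": 0,"dy": 0,"dz": -0.2,"rx": 0,"ry": 0,"rz": 0},{"dx": 0,"dy": 0,"dz": -0.3,"rx": 0,"ry": 0,"rz": 0},{"dx": 0,"dy": 0,"dz": -0.4,"rx": 0,"ry": 0,"rz": 0},{"dx": 0,"dy": 0,"dz": -1.5,"rx": 0,"ry": 0,"rz": 0},{"dx": 0,"dy": 0,"dz": -3.5,"rx": 0,"ry": 0,"rz": 0},{"dx": 0,"dy": 0,"dz": -5.5,"rx": 0,"ry": 0,"rz": 0},{"dx": 0,"dy": 1.5,"dz": -6.5,"rx": 0,"ry": 0,"rz": 0}]'

```text
clock: 10.3
tool_pos: [0.5669, -0.0347, 0.1306]
tool_rot: [3.141, -0.003, 0.449]
force: [0.7, 0.3, -0.7]
finger_gap: 0.0005
```

```bash
python3 - <<'E'
from h import *
o=r.get_obs();im,d=viewer.grab_frame('wrist');save('w4.png',im)
print(o['clock'],o['tool_pos'],[(np.round(x['pixel'],1),round(x['score'],2),round(pang(watz(o,*x['pixel'],.103)),1)) for x in tip_of('wrist','peg_top')])
o=r.get_obs();im,d=viewer.grab_frame('wrist')
print(o['clock'],o['tool_pos'],[(np.round(x['pixel'],1),round(x['score'],2),round(pang(watz(o,*x['pixel'],.103)),1)) for x in tip_of('wrist','peg_top')])
E
```

```text
10.3 [ 0.56685781 -0.03469141  0.13063551] [(array([174.1, 437. ]), 0.66, np.float64(-109.3))]
10.4 [ 0.56783201 -0.03925794  0.1298579 ] [(array([170.4, 428.4]), 0.82, np.float64(-108.8))]
```

View pics/w4.png

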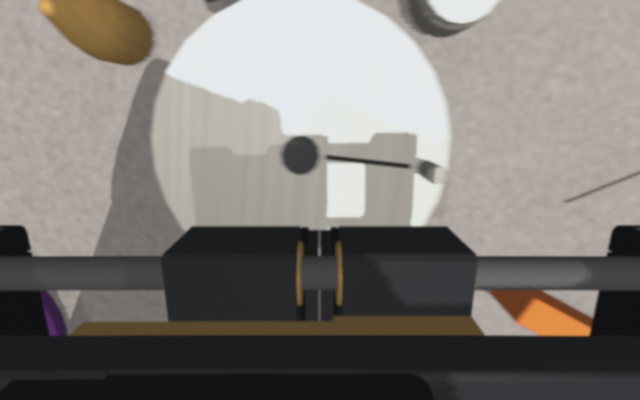

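>>> apply_moves --motion '[{"dx": 0.2,"dy": 2.3,"dz": 0,"rx": 0,"ry": 0,"rz": 0},{"dx": 0.6,"dy": 4.3,"dz": 0,"rx": 0,"ry": 0,"rz": 0},{"dx": 1.0,"dy": 5.7,"dz": 0.5,"rx": 0,"ry": 0,"rz": 0},{"dx": 1.2,"dy": 6.3,"dz": 1.5,"rx": 0,"ry": 0,"rz": 0},{"dx": 1.2,"dy": 6.4,"dz": 3,"rx": 0,"ry": 0,"rz": 0},{"dx": 1.2,"dy": 6.4,"dz": 4.2,"rx": 0,"ry": 0,"rz": 0},{"dx": 1.2,"dy": 6.4,"dz": 4.9,"rx": 0,"ry": 0,"rz": 0},{"dx": 1.2,"dy": 6.4,"dz": 5.1,"rx": 0,"ry": 0,"rz": 0}]'

```text
clock: 11.3
tool_pos: [0.6035, -0.0882, 0.0757]
tool_rot: [-3.14, 0.002, 0.447]
force: [0.3, -0.8, 0.3]
finger_gap: 0.0003
```

```bash
python3 - <<'E'
from h import *
o=r.get_obs();im,d=viewer.grab_frame('wrist');save('w5.png',im)
print(o['clock'],o['tool_pos'],o['force'],[(np.round(x['pixel'],1),round(x['score'],2),watz(o,*x['pixel'],.103),round(pang(watz(o,*x['pixel'],.103)),1)) for x in tip_of('wrist','peg_top')])
E
```

```text
11.3 [ 0.60345112 -0.08820259  0.0757124 ] [ 0.31865132 -0.75148106  0.31863045] [(array([217.3, 326.4]), 0.74, array([ 0.6248441 , -0.08126348,  0.103     ]), np.float64(-108.3))]
```

View pics/w5.png

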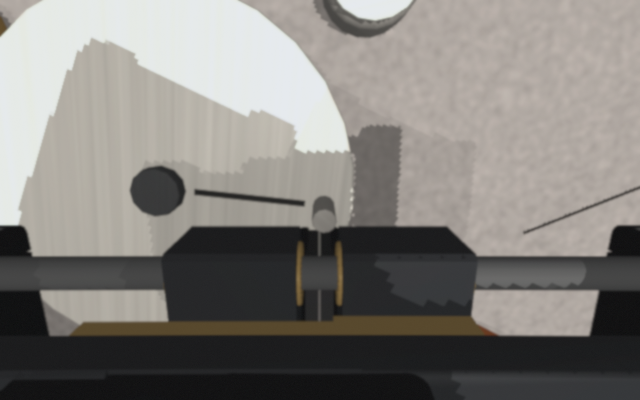

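>>> apply_moves --motion '[{"dx": 0.9,"dy": 0,"dz": 0,"rx": 0,"ry": 0,"rz": 0},{"dx": 2.3,"dy": 0,"dz": 0,"rx": 0,"ry": 0,"rz": 0},{"dx": 4.4,"dy": -0.5,"dz": 0,"rx": 0,"ry": 0,"rz": 0},{"dx": 6.5,"dy": -1.85,"dz": 0,"rx": 0,"ry": 0,"rz": 0},{"dx": 6.2,"dy": -1.8,"dz": -0.6,"rx": 0,"ry": 0,"rz": 0},{"dx": 5.2,"dy": -2.2,"dz": -2.5,"rx": 0,"ry": 0,"rz": 0},{"dx": 3.5,"dy": -3.5,"dz": -4.5,"rx": 0,"ry": 0,"rz": 0},{"dx": 1.5,"dy": -4.7,"dz": -5,"rx": 0,"ry": 0,"rz": 0}]'

```text
clock: 12.2
tool_pos: [0.5992, -0.0397, 0.1301]
tool_rot: [3.14, -0.004, 0.446]
force: [-0.4, -0.1, 0.0]
finger_gap: 0.0003
```

```bash
python3 look.py b
```

```text
w 12.2 [ 0.59915331 -0.03966494  0.13011135] [(array([ 87.3, 176.8]), 0.93, np.float64(22.7), np.float64(0.078))]
s 12.3 [(array([222. , 328.3]), 0.74, np.float64(38.6)), (array([230.4, 304.9]), 0.38, np.float64(-20.9))]
w 12.4 [ 0.5983031  -0.0404444   0.12815749] [(array([170.5, 127.5]), 0.67, np.float64(64.8), np.float64(0.077))]
s 12.5 [(array([204.5, 327.5]), 0.78, np.float64(92.1))]
```

>>> apply_moves --motion '[{"dx": -0.8,"dy": -1.0,"dz": 0,"rx": 0,"ry": 0,"rz": 0},{"dx": -1.8,"dy": -2.1,"dz": 0.3,"rx": 0,"ry": 0,"rz": 0},{"dx": -2.4,"dy": -2.9,"dz": 1.2,"rx": 0,"ry": 0,"rz": 0},{"dx": -2.7,"dy": -3.2,"dz": 2.4,"rx": 0,"ry": 0,"rz": 0},{"dx": -2.7,"dy": -3.2,"dz": 3.6,"rx": 0,"ry": 0,"rz": 0},{"dx": -2.7,"dy": -3.2,"dz": 4.6,"rx": 0,"ry": 0,"rz": 0},{"dx": -2.7,"dy": -3.2,"dz": 5.1,"rx": 0,"ry": 0,"rz": 0},{"dx": -2.7,"dy": -3.2,"dz": 5.3,"rx": 0,"ry": 0,"rz": 0}]'

```text
clock: 13.4
tool_pos: [0.5594, -0.0231, 0.0732]
tool_rot: [-3.141, 0.001, 0.446]
force: [-0.3, 0.3, 0.5]
finger_gap: 0.0007
```

```bash
python3 look.py c
```

```text
w 13.4 [ 0.55943553 -0.02307955  0.07320414] [(array([182.1, 513.3]), 0.69, np.float64(-105.3), np.float64(0.081))]
s 13.5 [(array([219.7, 278. ]), 0.85, np.float64(-91.3))]
w 13.6 [ 0.55997559 -0.02299511  0.07447319] [(array([ 67.3, 497.9]), 0.81, np.float64(-71.6), np.float64(0.08))]
s 13.7 [(array([232.7, 290.5]), 0.68, np.float64(-48.9))]
```

```bash
cat > track.py <<'E'
from h import *
import sys,json
n=int(sys.argv[1])
try: D=json.load(open('trk.json'))
except Exception: D=[]
for i in range(n):
  for cam in ('wrist','scene'):
    o=r.get_obs();t=o['clock'];im,d=viewer.grab_frame(cam)
    best=None
    for x in tip_of(cam,'peg_top'):
        X=watz(o,*x['pixel'],.103) if cam=='wrist' else atz(cam,*x['pixel'],.103)
        rr=np.linalg.norm(X[:2]-H)
        if abs(rr-.08)<.014 and x['score']>.4 and best is None: best=pang(X)
    if best is not None: D.append([t,best,cam]); print(cam[0],round(t,2),round(best,1),end='; ')
json.dump(D,open('trk.json','w'))
print('\nclock',r.get_obs()['clock'])
E
cat > fit.py <<'E'
from h import *
import json,sys
from scipy.optimize import least_squares
D=[d for d in json.load(open('trk.json')) if d[0]>=13.3]
T=np.array([d[0] for d in D]);A=np.radians([d[1] for d in D])
t0=13.4
f=lambda p,t:p[0]+p[1]*(t-t0)-.5*p[2]*(t-t0)**2
w=lambda x:(x+np.pi)%(2*np.pi)-np.pi
best=None
for om in (2.8,3.1,3.4):
    q=least_squares(lambda p:np.r_[w(f(p,T)-A)/.05,(p[2]-.3)/.06],[np.radians(-105),om,.3],loss='soft_l1')
    if best is None or q.cost<best.cost: best=q
p=best.x;C=np.sqrt(np.diag(np.linalg.inv(best.jac.T@best.jac)))
print('p',p,'sd',C,'cost',best.cost,len(T));print('res deg',np.round(np.degrees(w(f(p,T)-A))[-16:],1))
now=r.get_obs()['clock'];print('now',now,'ang',np.degrees(f(p,now)),'om',p[1]-p[2]*(now-t0))
k=0
while 1:
    disc=p[1]**2-2*p[2]*(2*np.pi*k-p[0])
    if disc<0: break
    tt=t0+(p[1]-np.sqrt(disc))/p[2]
    print('pass',k,'t',round(tt,3),'om',round(np.sqrt(disc),3));k+=1
E
echo '[[13.4,-105.3,"w"],[13.5,-91.3,"s"],[13.6,-71.6,"w"],[13.7,-48.9,"s"]]' > trk.json
python3 track.py 8; python3 fit.py
```

```text
s 13.9 -25.1; s 14.1 8.4; w 14.2 32.8; s 14.3 51.3; w 14.4 68.2; s 14.5 88.0; w 14.6 99.6; s 14.7 121.2; s 14.9 -212.2; s 15.3 -151.5; 
clock 15.4
p [-1.87861713  3.20601369  0.30462839] sd [0.03592509 0.05665445 0.05252274] cost 7.062464326940203 14
res deg [-2.3  1.9  0.4 -4.4  7.1  8.3  0.9 -0.7 -0.8 -4.1  0.6 -4.8  0.5  1.4]
now 15.4 ang 224.8374323597892 om 2.596756913077884
pass 0 t 14.003 om 3.022
pass 1 t 16.363 om 2.303
pass 2 t 19.934 om 1.216
```

```bash
python3 track.py 10; python3 fit.py
```

```text
s 15.5 -124.3; w 15.6 -113.5; s 15.7 -104.2; w 15.8 -87.3; s 15.9 -67.1; w 16.0 -59.6; s 16.1 -51.4; s 16.3 -20.4; s 16.5 2.0; s 16.7 33.0; w 16.8 41.6; s 16.9 52.4; w 17.0 65.6; s 17.1 75.0; w 17.2 88.8; s 17.3 98.4; 
clock 17.4
p [-1.8521961   3.18057447  0.33749513] sd [0.03377179 0.04065907 0.01946795] cost 15.384069188217294 30
res deg [-1.7  1.5  6.1  2.8 -3.9  1.9  6.8  1.4  3.8 -3.1  0.1  0.8 -0.9  0.8
 -2.  -0.9]
now 17.4 ang 468.11458193951376 om 1.8305939441431973
pass 0 t 14.002 om 2.978
pass 1 t 16.452 om 2.151
pass 2 t 20.989 om 0.619
```

```bash
python3 track.py 5; python3 fit.py
```

```text
s 17.5 119.6; s 17.7 -211.9; s 17.9 -196.2; s 18.1 -176.6; s 18.3 -157.8; 
clock 18.4
p [-1.83059006  3.13162028  0.30998439] sd [0.03230726 0.02987869 0.01195855] cost 18.342523834803853 35
res deg [ 1.2  6.2  1.2  4.  -2.5  0.9  1.9  0.4  2.4 -0.1  1.4  1.9 -5.7 -1.1
 -1.1 -1.1]
now 18.4 ang 570.2480767367009 om 1.5816983386255645
pass 0 t 14.003 om 2.945
pass 1 t 16.452 om 2.186
pass 2 t 20.474 om 0.939
```

```bash
python3 track.py 6; python3 fit.py
```

```text
s 18.5 -144.6; w 18.8 -119.4; s 18.9 -107.0; s 19.1 -99.9; w 19.2 -88.7; s 19.3 -87.6; w 19.4 -75.1; s 19.5 -70.4; 
clock 19.6
p [-1.85245589  3.17204008  0.32938277] sd [0.02896554 0.0212039  0.00664151] cost 22.49735949378672 43
res deg [ 2.1 -0.6  0.7  0.8 -7.2 -3.2 -3.7 -4.3 -0.  -0.5 -5.   3.1 -0.7  5.3
 -0.3  1.7]
now 19.6 ang 657.9535462029054 om 1.1298668884778298
pass 0 t 14.003 om 2.973
pass 1 t 16.447 om 2.168
pass 2 t 20.752 om 0.75
```

```bash
python3 track.py 2; python3 fit.py
```

```text
w 19.6 -61.4; s 19.7 -57.6; s 19.9 -42.4; 
clock 20.0
p [-1.85216536  3.17167989  0.32925958] sd [0.02845137 0.01950978 0.00567328] cost 22.80777498646897 46
res deg [ 0.8 -7.2 -3.2 -3.7 -4.3 -0.  -0.5 -5.   3.1 -0.7  5.3 -0.2  1.8 -0.6
  2.  -1.1]
now 20.0 ang 682.3725830084643 om 0.9985666691992883
pass 0 t 14.003 om 2.973
pass 1 t 16.447 om 2.168
pass 2 t 20.751 om 0.751
```

```bash
python3 - <<'E'
from h import *
t=r.get_obs()['clock'];im,d=viewer.grab_frame('scene');im2=im[180:270,255:375,::-1]
cv2.imwrite('pics/g.png',cv2.resize(im2,None,fx=6,fy=6,interpolation=2));np.save('g.npy',im)
print(t,[(x['pixel'],round(x['score'],2),pang(atz('scene',*x['pixel'],.103))) for x in tip_of('scene','peg_top')])
for a in (-30,-25,-20,0,10): 
    th=np.radians(a)+GA;print(a,proj('scene',[*(H+.08*np.array([np.cos(th),np.sin(th)])),.103]))
print(r.get_obs()['clock'],r.get_obs()['tool_pos'])
E
```

```text
20.0 [([307.4, 394.8], 0.89, np.float64(14.925482503828587)), ([174.5, 400.0], 0.77, np.float64(95.85952321548325)), ([233.7, 295.8], 0.59, np.float64(-38.569763925122594))]
-30 [[300.4931754  232.78570931]]
-25 [[302.88110701 232.97005071]]
-20 [[305.28971548 232.98659118]]
0 [[314.71298258 231.39615798]]
10 [[319.01554963 229.66656988]]
20.1 [ 0.55959823 -0.02294062  0.07416699]
```

View pics/g.png

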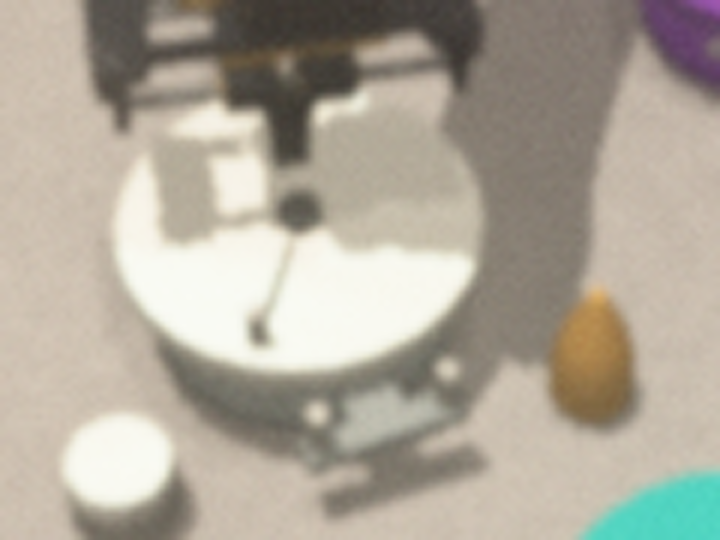

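>>> apply_moves --motion '[{"dx": 0,"dy": 0,"dz": 0.1,"rx": 0,"ry": 0,"rz": 0},{"dx": 0,"dy": 0,"dz": 0.2,"rx": 0,"ry": 0,"rz": 0},{"dx": 0,"dy": 0,"dz": 0.3,"rx": 0,"ry": 0,"rz": 0},{"dx": 0,"dy": 0,"dz": 0.4,"rx": 0,"ry": 0,"rz": 0},{"dx": 0,"dy": 0,"dz": 0.5,"rx": 0,"ry": 0,"rz": 0},{"dx": 0,"dy": 0,"dz": 0.6,"rx": 0,"ry": 0,"rz": 0},{"dx": 0,"dy": 0,"dz": 1.0,"rx": 0,"ry": 0,"rz": 0},{"dx": 0,"dy": 0,"dz": 1.0,"rx": 0,"ry": 0,"rz": 0}]'

```text
clock: 20.9
tool_pos: [0.5605, -0.0237, 0.066]
tool_rot: [3.14, -0.001, 0.445]
force: [-4.8, -3.2, 17.3]
finger_gap: 0.0004
```

```bash
python3 track.py 2; python3 - <<'E'
from h import *
im,d=viewer.grab_frame('scene');cv2.imwrite('pics/g1.png',cv2.resize(im[180:270,255:375,::-1],None,fx=6,fy=6,interpolation=2))
o=r.get_obs();print(o['clock'],o['tool_pos'],o['force'])
E
```

```text
s 21.0 5.2; s 21.2 3.8; 
clock 21.3
21.35 [ 0.56050001 -0.02364943  0.0659954 ] [-4.29898489 -2.39111544 16.87752907]
```

View pics/g1.png

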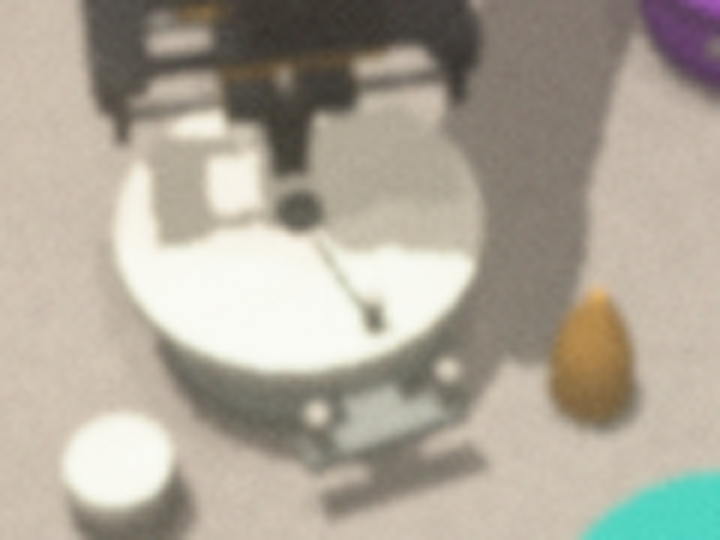

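Braked: the peg stands at about +4 to +5° (scene crop (374,322)), between the two posts at (317,411) and (447,369). Now a slow lift.

>>> apply_moves --motion '[{"dx": 0,"dy": 0,"dz": -0.02,"rx": 0,"ry": 0,"rz": 0},{"dx": 0,"dy": 0,"dz": -0.05,"rx": 0,"ry": 0,"rz": 0},{"dx": 0,"dy": 0,"dz": -0.08,"rx": 0,"ry": 0,"rz": 0},{"dx": 0,"dy": 0,"dz": -0.11,"rx": 0,"ry": 0,"rz": 0},{"dx": 0,"dy": 0,"dz": -0.13,"rx": 0,"ry": 0,"rz": 0},{"dx": 0,"dy": 0,"dz": -0.15,"rx": 0,"ry": 0,"rz": 0},{"dx": 0,"dy": 0,"dz": -0.17,"rx": 0,"ry": 0,"rz": 0},{"dx": 0,"dy": 0,"dz": -0.19,"rx": 0,"ry": 0,"rz": 0}]'

```text
clock: 22.15
tool_pos: [0.5599, -0.0227, 0.0661]
tool_rot: [-3.142, -0.001, 0.446]
force: [1.1, 0.7, 1.5]
finger_gap: 0.0003
```

>>> apply_moves --motion '[{"dx": 0,"dy": 0,"dz": -0.02,"rx": 0,"ry": 0,"rz": 0},{"dx": 0,"dy": 0,"dz": -0.04,"rx": 0,"ry": 0,"rz": 0},{"dx": 0,"dy": 0,"dz": -0.06,"rx": 0,"ry": 0,"rz": 0},{"dx": 0,"dy": 0,"dz": -0.1,"rx": 0,"ry": 0,"rz": 0},{"dx": 0,"dy": 0,"dz": -0.3,"rx": 0,"ry": 0,"rz": 0},{"dx": 0,"dy": 0,"dz": -1.0,"rx": 0,"ry": 0,"rz": 0},{"dx": 0,"dy": 0,"dz": -2.5,"rx": 0,"ry": 0,"rz": 0},{"dx": 0,"dy": 0,"dz": -4,"rx": 0,"ry": 0,"rz": 0}]'

```text
clock: 22.95
tool_pos: [0.5597, -0.0229, 0.1076]
tool_rot: [3.141, -0.0, 0.446]
force: [-0.8, -0.4, 1.4]
finger_gap: 0.0003
```

```bash
python3 track.py 4; python3 - <<'E'
from h import *
im,d=viewer.grab_frame('scene');a=im[180:270,255:375,::-1]
im2,d=viewer.grab_frame('wrist')
o=r.get_obs();print(o['clock'],o['tool_pos'],o['force'])
cv2.imwrite('pics/g2.png',np.hstack([cv2.resize(a,(400,300),interpolation=2),cv2.resize(im2[:240,:,::-1],(400,300))]))
E
```

```text
s 23.05 1.6; s 23.25 3.2; s 23.45 4.8; s 23.65 2.3; 
clock 23.75
23.85 [ 0.5595802  -0.02292022  0.10603246] [-0.62211837 -0.5818688   0.40959319]
```

View pics/g2.png

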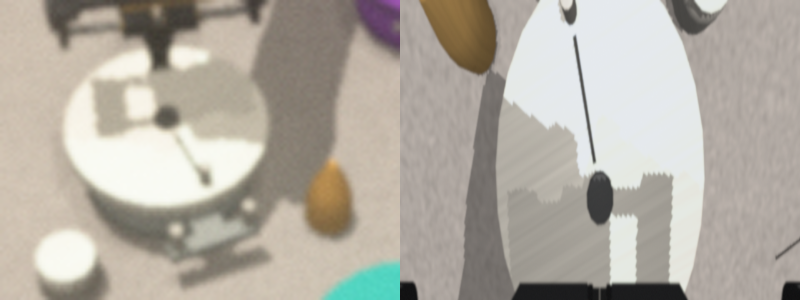

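The peg is at rest between the posts, with scene readings of 1.6, 3.2, 4.8 and 2.3° and no drift. The finger is about 40 mm clear and the force reads near zero.

```bash
python3 -c "
from h import *
print(hand_in())"
```

```text
the job is handed in; nothing more can be done
None
```

The wheel on the grey stand was flicked, ran free past the gate twice, and was braked once with the peg in the gate. I handed it in at about 24 s of the 56 s allowed.

- **Flick:** I pushed the peg with the shut fingertips and took the hand off. The wheel ran at about 3.2 rad/s and lost roughly 0.33 rad/s each second. With the hand clear, the peg went past the gate untouched at about 14.0 s and 16.4 s. It also went past right after the flick, around 12.1 s, while the hand was still rising.
- **Brake:** On the next pass, at about 20.75 s and 0.75 rad/s, I pressed the top face once with about 17 N at the last reading. I then lifted off slowly.
- **Last checks:** After the lift the scene camera read the peg at 1.6°, 3.2°, 4.8° and 2.3° from the gate's middle, with no drift over 0.6 s. The finger was about 40 mm above the face and the force was near zero. The wrist camera network gave no usable peg reading there, so these angles come from the scene camera alone. Both pictures showed the peg standing still, and the scene picture showed it between the posts.

**What went wrong or disagreed**
- **Missed first sweep:** It passed over the peg without touching it. The fingertips turned out to be about 12 mm behind the reported TCP, not 19 mm ahead as stated.
- **Touch on the wheel before the flick:** I found the tip height by touching the face of the resting wheel. This pressed with about 30 N, more than I intended, and the peg moved 2° at most.

Nothing else on the shelf was touched, as far as the pictures show.

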